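Unload the dial force tester and return its peak hand to zero

ROBOT

A 6-joint arm with a two-finger parallel gripper is mounted at the origin on a cart in front of the work surface, level with it; the furniture and walls round the work are solid. World frame = base frame: x ahead of the robot, y to its left, z up, the work surface at z = 0. Lengths are in mm, angles in rad, forces in N, time in s.
With the tool pointing down it reaches from about 275 to 775 mm from the base axis. Payload 14.6 kg.
Tool frame: the origin (TCP) lies at the very end of the fingers, on their centre line; the grasp point (between the pads) lies 19 mm behind it; z points along the fingers, y is the line along which they close (so a half turn about z gives the same grasp; the last joint's range is limited). The gripper opens to 85 mm and grips with 20 to 120 N. Pads are 22 mm wide; open, the fingers measure 114 mm over their backs; the gripper's body (76 mm by 85 mm) begins 54 mm behind the grasp point. The pads swing forward as they close: fully open they stand 13 mm farther back than shut.
Start: joints at [1.15, 0.263, -0.048, 1.259, 0, 1.415], TCP at [137.912, 506.565, 231.278] pointing down, gripper open.
Joint ranges: [-2.65, 2.65], [-0.89, 1.7], [-1.18, 1.37], [-2.13, 2.11], [-1.35, 1.29], [-3.14, 3.14]. Speed limits (rad/s): [1.89, 1.89, 2.57, 2.79, 3.14, 3.14].

INTERFACE

Orientations are given as a unit quaternion [w, x, y, z].
In Python, from plant import sense, get_image, hand_in gives the robot as it stands. The module is installed in compiled form; this text tells all that it offers.
- The arm moves only by the tool carry_out, never from a script. Its arguments are lists of equal length, an entry for each row: "grip": the opening in per cent of the stroke, from 0 (shut) to 100 (fully open); "delta_pos": the shift along the tool's x, y, z in mm, a list of three; "spin": the turn about the tool's z in rad. A call has 1 to 20 rows; each row shifts and turns the commanded pose from where the row before left it, along the tool's axes as they then stand; what a row does not reach is not made up. A row lasts 1/10 s, in which the tool goes at most 50 mm and 8.59 degrees, less where a joint would pass 70% of its speed; a pose out of reach is approached as far as the arm can. A call is refused whole if a number of a shift passes 50 or a number of a turn 0.15, either way. A call with a gripper value outside its range is refused whole. The fingers move at their own pace and stop on an object; the grip force is fixed at half the most. Time passes only in rows, so rows that do not move let the fingers close. It gives the time, the measured TCP pose, the force, the opening and the grip force at its end, in the units of the state.
- sense(): the state, without advancing time (a new reading comes with each control period).
- get_image(name): name is "side" or "top" or "wrist"; returns a dict with "frame" (400x640x3 uint8, red, green, blue), "camera_matrix" (3x3 intrinsics, pixels), "R" (3x3) and "t" (3): a world point X has camera coordinates R X + t. Camera axes: x right, y down, z forward; pixel columns grow to the right and rows downward; lengths in mm; the calibration is good to about 2 mm. The wrist camera is an equidistant fisheye: a pixel r from the principal point sees the ray r / f radians off the axis. A picture is of the moment at which its call begins. There is no depth.
- hand_in(): hands the job in; it is judged then, once.
The state is a dict: "t": time; "joint_pos": joint angles; "qd": joint speeds; "joint_torque": joint torques, N m; "position": TCP position; "eef_rot": TCP orientation; "force": force on the tool from outside, world axes, zero at the start; "torque": the same for the moment, N m; "width": opening from 0.0 (shut) to 1.0 (fully open); "finger_force": force on a finger pad.
Only numpy, scipy, OpenCV 4.12 (cv2) and the standard library are available. Lean on these libraries where they do the work, as an engineer would, in place of code of your own. Each camera call takes 0.05 s, during which the arm holds its last target. There are 200 camera calls.

TASK

Make the dial force tester ready for its next test: lift the 500 g weight off its platform and stand it upright in the large, empty front compartment of the wooden weight tray. Then, with the weight off, turn the black knob in the middle of the sloping dial back (anticlockwise) until the peak hand rests against its zero stop, and let go. Keep the weight upright, and leave the timer and the forceps lying where they are.

Things in the scene. Friction and masses are not known exactly. Their poses are not given: they have to be found in the camera images.
- tester: Bench dial force tester: heavy white housing, cannot move, 240 mm deep (its x), 200 mm wide (its y), -x is its front. Origin: centre of its underside. Its front slopes at 35 degrees and carries the dial, from 40 mm height at the front edge up to a level deck 129 mm high; behind the dial a round platform stands on the deck.
- platform_rest (a point): Centre of the top of the tester's round platform (92 mm across) when it is unloaded, 165 mm above the worktop. The point itself does not move. The platform is sprung: it stands 10 mm lower under the weight, gives about 0.46 N per mm, and has 21 mm of travel. It drives the dial's live hand.
- dial: Round dial on the slope, fixed, 141 mm across its dark bezel. Origin: its centre, on the slope. z points square out of it (35 degrees from vertical, towards the tester's front), x up the slope (12 o'clock), y to 9 o'clock. Glass and bezel end 12 mm out. Zero is at half past seven, with a small steel stop pin; the scale runs 270 degrees clockwise from there.
- live_hand (a joint): Angle in rad of the thin black live hand, driven by the platform: about 2.3 with the weight on, 0 unloaded, growing clockwise. It pushes the peak hand up in front of it and leaves it there. While the weight is on, the peak hand cannot stay at zero: once the knob is let go, the live hand pushes it well back up.
- knob_grip (a point): Middle of the black fluted reset knob in the dial's centre: a point on its axis, 30 mm out from the dial's origin along the dial's z. The knob is 40 mm across; its grip part reaches from 15.5 to 43.5 mm out (3.5 to 31.5 mm over the glass). It turns with the peak hand; a white line on its top points the same way. The point's axes are the dial's and do not turn.
- peak_hand (a joint): Angle in rad of the peak hand (broad, with a diamond near its tip) and the knob fixed to it: 0 on the zero stop (a hard stop), growing clockwise as one looks at the dial; 2.6 to 4.2 at the start. It goes back to 0 anticlockwise, that is in the positive sense about the dial's z. It turns lightly (0.012 N m) and stays where it is left.
- weight: 500 g steel weight: upright cylinder 40 mm in diameter and 50 mm high, with a knob 24 mm in diameter on a short neck above it; 70 mm high overall. Origin: centre of its underside, z along its axis. It starts upright on the tester's platform, within 12 mm of the middle.
- tray: Low wooden weight tray, cannot move, 130 mm (its x) by 160 mm (its y); walls 6 mm thick, 19 mm high; floor 5 mm thick. Origin: centre of its underside. A divider along its y, 17 mm high, parts the large empty front compartment (towards -x) from a narrow rear one with four smaller weights, fixed, their tops up to 57 mm over the worktop.
- tray_place (a point): Centre of the floor of the tray's large front compartment, which is 80 mm (the tray's x) by 148 mm (its y) inside; 5 mm above the worktop, 19 mm in front of the tray's origin. Axes as the tray's.
- timer: White timer lying flat on the worktop, 73 x 65 x 19 mm, origin at the centre of its underside. A bystander.
- forceps: Steel forceps lying on the worktop in front of the tray, 124 mm long (its y), 13 mm wide, 10 mm high, origin at the centre of its underside. A bystander.
Not all that is in view belongs to the job. Of the things shaped like the weight, the steel one is meant.

How it is judged:
By the outcome, as a careful person would: the job done as asked, in the order asked, and still so for the second after the job is handed in, with the robot touching nothing.
It also fails if it takes over 67 s, if anything falls off the work surface, if the arm or the gripper's body presses on something with over 40 N, if the wrist force passes 120 N, or if a joint passes its speed limit or range.

## Working session

There is one attempt and no reset: what is moved stays moved. The work goes in short steps, Python scripts to look and compute and a tool call to move; the robot and the scene stay as the last step left them, time stands still between calls to the robot, and variables do not carry over. Pictures are saved under pics/ and viewed, at most 10 in all, crops included, and the job is handed in when it is done.

Besides the shell and the picture viewer there is one more tool, called after "Call:" as name([rows], argument=value, ...), one row to a line, values as JSON. carry_out: Moves the arm, as the interface text tells. Its arguments: {"type":"object","properties":{"grip":{"type":"array"},"delta_pos":{"type":"array"},"spin":{"type":"array"}},"required":["grip","delta_pos","spin"]}

```bash
mkdir -p pics
cat > h.py <<'E'
import numpy as np, cv2, pickle
from plant import sense, get_image, hand_in
def snap(n,f):
    g=get_image(n); cv2.imwrite(f'pics/{f}.png',g['frame'][:,:,::-1]); pickle.dump(g,open(f'pics/{f}.pkl','wb')); return g
def load(f): return pickle.load(open(f'pics/{f}.pkl','rb'))
def ray(g,u,v,fish=False):
    K=np.array(g['camera_matrix']);R=np.array(g['R']);t=np.array(g['t'])
    a=np.array([(u-K[0,2])/K[0,0],(v-K[1,2])/K[1,1]])
    if fish:
        r=np.linalg.norm(a); d=np.array([*(a/r*np.sin(r)),np.cos(r)]) if r>0 else np.array([0,0,1.])
    else: d=np.array([*a,1.])
    return -R.T@t, R.T@d
def onz(g,u,v,z,fish=False):
    o,d=ray(g,u,v,fish); return o+d*(z-o[2])/d[2]
def proj(g,X):
    p=np.array(g['R'])@X+np.array(g['t']); q=np.array(g['camera_matrix'])@p; return q[:2]/q[2]
def tri(rs):
    A=0;b=0
    for o,d in rs:
        d=d/np.linalg.norm(d);P=np.eye(3)-np.outer(d,d);A=A+P;b=b+P@o
    return np.linalg.solve(A,b)
E
python3 - <<'E'
from h import *
for n in('side','top','wrist'):
    g=snap(n,n+'0'); print(n,np.round(-np.array(g['R']).T@g['t']))
a=[cv2.imread(f'pics/{n}0.png') for n in('top','side')]
cv2.imwrite('pics/both.png',cv2.resize(np.vstack(a),None,fx=.75,fy=.75))
s=sense();print(s['position'],s['eef_rot'],s['force'])
E
```

```text
side [  366. -1217.   630.]
top [ 284. -139. 1045.]
wrist [ 60. 528. 373.]
[137.83426061 506.39560877 230.93839782] [-1.23232591e-04  1.32518542e-01  9.91180451e-01 -3.65495966e-04] [ 0.21727919  0.20327254 -0.0854546 ]
```

View pics/top0.png

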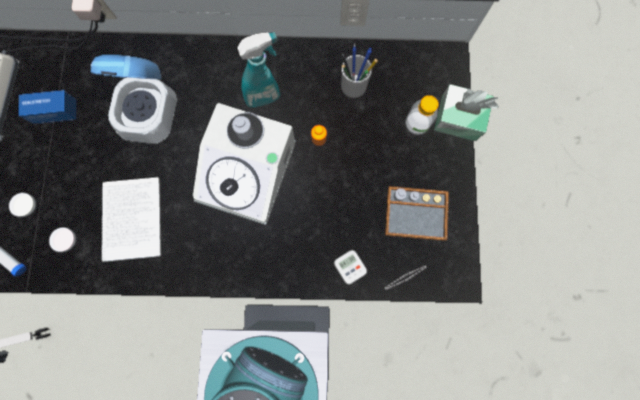

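View pics/side0.png

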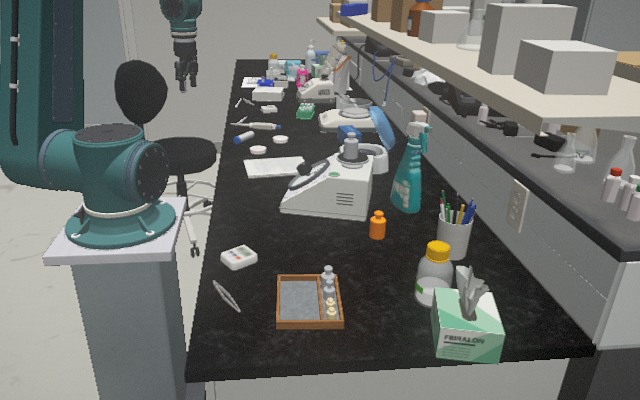

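The top view shows the tester around (245,160), the dial at (233,183) and a grey weight on the platform at (242,122). It also shows the tray at (418,212), timer at (350,267) and forceps at (406,277). Candidates shaped like the weight are the grey steel one on the platform, top (242,122) / side (351,148), the orange one on the worktop, top (319,132) / side (377,225), and the small fixed ones in the tray, top (400–437,197). The steel one on the platform fits; I'll confirm it in a crop.

Run:
```python
from h import *
t=cv2.imread('pics/top0.png')[95:230,185:345]; s=cv2.imread('pics/side0.png')[125:245,270:400]
t=cv2.resize(t,(480,405),interpolation=cv2.INTER_CUBIC); s=cv2.resize(s,None,fx=2.4,fy=2.4,interpolation=cv2.INTER_CUBIC)
c=np.zeros((405,800,3),np.uint8); c[:,:480]=t; c[:288,480:480+s.shape[1]]=s
cv2.imwrite('pics/crop.png',c)
g=load('top0');im=g['frame'];hsv=cv2.cvtColor(im,cv2.COLOR_RGB2HSV)
# tray brown
m=cv2.inRange(hsv,(5,90,60),(18,255,220));m[:,:375]=0;m[:,460:]=0;m[:180]=0;m[250:]=0
p=np.column_stack(np.nonzero(m)[::-1]).astype(np.float32)
W=np.array([onz(g,*q,19)[:2] for q in p],np.float32)
r=cv2.minAreaRect(W);print('tray',r,cv2.boxPoints(r))
# white timer and tester deck
w=cv2.inRange(hsv,(0,0,150),(180,40,255))
for nm,(x0,x1,y0,y1) in dict(timer=(325,375,245,290),tester=(188,300,98,230)).items():
    k=np.zeros_like(w);k[y0:y1,x0:x1]=w[y0:y1,x0:x1]
    cs,_=cv2.findContours(k,0,2);b=max(cs,key=cv2.contourArea)
    z=19 if nm=='timer' else 129
    q=np.array([onz(g,*x[0],z)[:2] for x in b],np.float32)
    print(nm,cv2.minAreaRect(q),cv2.approxPolyDP(b,4,True)[:,0].tolist())
```

```text
tray ((461.1232604980469, -390.4263916015625), (164.87770080566406, 136.37461853027344), 86.49179077148438) [[ 388.01917 -468.53827]
 [ 524.13824 -476.88324]
 [ 534.22736 -312.3145 ]
 [ 398.10828 -303.96954]]
timer ((315.6552429199219, -214.23411560058594), (71.35563659667969, 63.65193557739258), 32.98597717285156) [[354, 251], [335, 261], [347, 283], [366, 271]]
tester ((558.5281982421875, 62.695831298828125), (216.5365753173828, 249.15394592285156), 73.23209381103516) [[218, 103], [200, 144], [193, 196], [265, 223], [291, 127], [257, 115], [263, 126], [261, 138], [241, 147], [228, 138], [226, 128], [244, 111]]
```

View pics/crop.png

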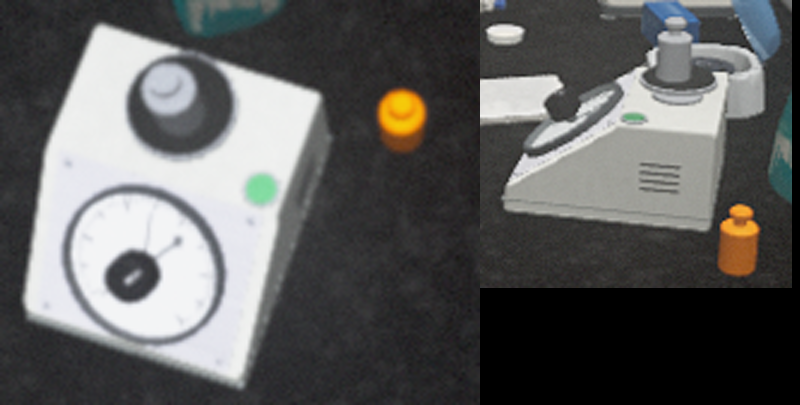

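The crop confirms it: grey steel weight on the black platform, crop (165,90), with the orange look-alike on the bench at (402,115). The knob is at crop (132,276), with the peak-hand diamond at (178,241). Next I compute the poses.

Run:
```python
from h import *
from scipy.optimize import least_squares
g=load('top0');s=load('side0')
T=lambda x,y:((x+.5)/3-.5+185,(y+.5)/3-.5+95)
S=lambda x,y:((x-480+.5)/2.4-.5+270,(y+.5)/2.4-.5+125)
BL=onz(g,*T(98,23),129)[:2];BR=onz(g,*T(323,94),129)[:2];FL=onz(g,*T(23,308),40)[:2];FR=onz(g,*T(243,385),40)[:2]
print('corners',BL,BR,FL,FR,np.linalg.norm(BL-BR),np.linalg.norm(BL-FL),np.linalg.norm(BR-FR))
# rigid fit
M=np.array([[120,100],[120,-100],[-120,100],[-120,-100]]);P=np.array([BL,BR,FL,FR])
f=lambda p:(M@np.array([[np.cos(p[2]),np.sin(p[2])],[-np.sin(p[2]),np.cos(p[2])]])+p[:2]-P).ravel()
r=least_squares(f,[560,60,-.3]);print('tester',r.x,np.round(r.fun,1))
x,y,a=r.x;ex=np.array([np.cos(a),np.sin(a),0]);ey=np.array([-np.sin(a),np.cos(a),0]);ez=np.array([0,0,1.])
O=np.array([x,y,0]);c,sn=np.cos(np.radians(35)),np.sin(np.radians(35))
n=c*ez-sn*ex
# dial: bezel ellipse in crop
im=cv2.cvtColor(g['frame'],cv2.COLOR_RGB2GRAY)
k=cv2.inRange(im,0,120);k[:, :203]=0;k[:154]=0;k[212:]=0;k[:,264:]=0
cs,_=cv2.findContours(k,0,1);b=max(cs,key=lambda q:cv2.minEnclosingCircle(q)[1])
e=cv2.fitEllipse(b);print('ellipse',e)
o,d=ray(g,*e[0]); p0=O-120*ex+40*ez+12*n
D=o+d*((p0-o)@n)/(d@n)-12*n; print('dial',D,'local',[(D-O)@v for v in(ex,ey,ez)])
print('knobgrip',D+30*n,'knobtop',D+43.5*n,'px of knobtop',proj(g,D+43.5*n),T(132,276),'side',proj(s,D+43.5*n))
print('platform',onz(g,*T(181,105),155))
print('weight top tri',tri([ray(g,*T(162,79)),ray(s,*S(676,20))]),onz(g,*T(162,79),225))
print('knob tri',tri([ray(g,*T(132,277)),ray(s,*S(561,105))]))
```

```text
corners [708.91609598 128.73751656] [651.35609611 -60.32197688] [483.79919148 200.24118099] [420.87972085   6.09297874] 197.62754273491603 236.1999041460109 239.85475996671707
tester [ 5.66237776e+02  6.86874249e+01 -2.98354238e-01] [ 1.4  0.3  0.2 -1.8 -2.9 -0.7  1.3  2.3]
ellipse ((232.08338928222656, 183.1658935546875), (47.81697082519531, 55.46240997314453), 131.26548767089844)
dial [516.97282692  83.69066843  87.96514985] local [np.float64(-51.49866684779634), np.float64(-0.14088759305581178), np.float64(87.96514985058776)]
knobgrip [500.52572535  88.74871008 112.53971118] knobtop [493.12452964  91.02482883 123.59826378] px of knobtop [227.0053977  187.54466702] (228.66666666666666, 186.66666666666669) side [302.25321863 162.38811324]
platform [628.73940263  50.06336634 155.        ]
weight top tri [622.67209877  51.16250618 221.43252056] [621.4617334   50.33980666 225.        ]
knob tri [497.84893453  91.70858711 104.83527873]
```

Call:
carry_out([
  [0, 0, -35],
  [0, 0, -35],
  [-37, -19.5, 0],
  [-37, -19.5, 0],
  [-37, -19.5, 0],
  [-37, -19.5, 0],
  [-37, -19.5, 0],
  [-37, -19.5, 0],
  [-37, -19.5, 0],
  [-37, -19.5, 0],
  [-37, -19.5, 0],
  [-37, -19.5, 0],
  [-37, -19.5, 0],
  [-37, -19.5, 0],
  [-37, -19.5, 0],
  [-37, -19.5, 0],
  [-37, -19.5, 0],
  [-32, -19.5, 0],
  [0, 0, 0],
  [0, 0, 0],
], grip=[100, 100, 100, 100, 100, 100, 100, 100, 100, 100, 100, 100, 100, 100, 100, 100, 100, 100, 100, 100], spin=[0, 0, 0, 0, 0, 0, 0, 0, 0, 0, 0, 0, 0, 0, 0, 0, 0, 0, 0, 0])

```text
t: 2.15
position: [622.5, 50.8, 300.5]
eef_rot: [-0.001, 0.133, 0.991, 0.0]
force: [-0.3, 0.4, -0.3]
width: 0.999
finger_force: 0.0
```

Run:
```python
from h import *
g=snap('wrist','w1');s=sense();print(s['position'],s['eef_rot'],s['t'],g['camera_matrix'])
```

```text
[622.0617312   51.50785975 301.01731995] [-3.58967314e-04  1.32636532e-01  9.91164677e-01  6.61087220e-05] 2.2 [[309.70691629   0.         320.4639537 ]
 [  0.         309.70691629 202.97849114]
 [  0.           0.           1.        ]]
```

View pics/w1.png

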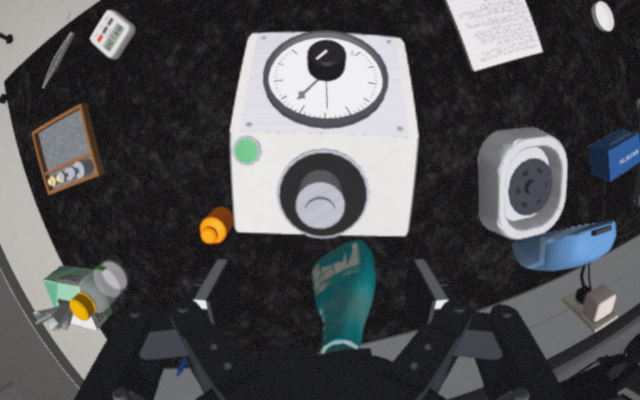

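The wrist view shows the weight's knob top at (320,210), the platform ring centred at (324,193), the dial at (326,80) and the tester's white deck around them. The spray bottle stands behind the tester at (340,290), so I'll check its clearance.

Run:
```python
from h import *
g=load('w1');t=load('top0');s=load('side0')
print('wknob',onz(g,320,209,225,True), tri([ray(g,320,209,True),ray(t,238.7,121),ray(s,351.3,133)]))
print('platform',onz(g,324.5,193.5,155,True))
print('knobtop',tri([ray(g,326,50,True),ray(t,228.7,187)]))
for z in(120,84): pass
print('nozzle front',tri([ray(t,244,49),ray(s,409,131)]),'top',tri([ray(t,262,40),ray(s,418,126)]))
# deck corners via wrist
for p in((232,233),(410,235),(418,137),(230,134)): print(onz(g,*p,129,True).round(1))
# dial ellipse in wrist
im=cv2.cvtColor(g['frame'],cv2.COLOR_RGB2GRAY)
k=cv2.inRange(im,0,120);k[:,:258]=0;k[:,394:]=0;k[:30]=0;k[132:]=0
cs,_=cv2.findContours(k,0,1);b=max(cs,key=lambda q:cv2.minEnclosingCircle(q)[1]);e=cv2.fitEllipse(b);print(e)
print('dial bezel ctr tri',tri([ray(g,*e[0],True),ray(t,232.1,183.2)]))
```

```text
wknob [618.44687824  51.75684349 225.        ] [621.63250889  51.14665103 221.33525307]
platform [627.93973678  53.44111644 155.        ]
knobtop [493.21191984  89.55938843 124.5089288 ]
nozzle front [787.5597275   48.47936303 228.34035309] top [794.83190268   3.82360264 255.54380039]
[652.7 -61.7 129. ]
[708.4 133.1 129. ]
[601.4 162.  129. ]
[547.2 -25.8 129. ]
((325.5033264160156, 73.30614471435547), (103.77498626708984, 140.9733428955078), 90.54884338378906)
dial bezel ctr tri [512.04677898  86.94141904  91.20754127]
```

Call:
carry_out([
  [1, 0, 30],
  [0, 0, 30],
  [0, 0, 30],
  [0, 0, 25],
  [0, 0, 20],
  [0, 0, 0],
  [0, 0, 0],
  [0, 0, 0],
  [0, 0, 0],
  [0, 0, 0],
  [0, 0, 0],
  [0, 0, 0],
  [0, 0, 0],
  [0, 0, 0],
  [0, 0, 0],
  [0, 0, 0],
], grip=[100, 100, 100, 100, 100, 100, 100, 0, 0, 0, 0, 0, 0, 0, 0, 0], spin=[0, 0, 0, 0, 0, 0, 0, 0, 0, 0, 0, 0, 0, 0, 0, 0])

```text
t: 3.8
position: [621.5, 51.6, 166.3]
eef_rot: [0.0, 0.133, 0.991, 0.0]
force: [3.0, 0.9, 0.5]
width: 0.451
finger_force: 60.1
```

Call:
carry_out([
  [0, 0, -10],
  [0, 0, -15],
  [0, 0, -20],
  [0, 0, -25],
  [0, 0, -25],
  [0, 0, -15],
  [0, 0, 0],
  [0, 0, 0],
], grip=[0, 0, 0, 0, 0, 0, 0, 0], spin=[0, 0, 0, 0, 0, 0, 0, 0])

```text
t: 4.6
position: [621.1, 51.6, 275.7]
eef_rot: [-0.0, 0.133, 0.991, -0.0]
force: [-0.4, -0.2, -6.2]
width: 0.451
finger_force: 61.0
```

Run:
```python
from h import *
g=load('w1');t=load('top0');s=load('side0')
# tray floor (grey) corners/centroid from top, at z=5; outer from wrist
im=t['frame'];hsv=cv2.cvtColor(im,cv2.COLOR_RGB2HSV)
k=cv2.inRange(hsv,(85,10,60),(130,120,190));k[:,:385]=0;k[:,452:]=0;k[:200]=0;k[242:]=0
cs,_=cv2.findContours(k,0,1);b=max(cs,key=cv2.contourArea)
print(cv2.minAreaRect(np.array([onz(t,*p[0],5)[:2] for p in b],np.float32)))
for p in((277,273),(272,326),(343,329),(341,276)): print(onz(s,*p,19).round(1))
print(sense()['force'],sense()['position'])
```

```text
((443.61053466796875, -391.2394104003906), (141.1254425048828, 72.39337158203125), 86.10114288330078)
[ 402.  -306.4   19. ]
[ 384.6 -481.3   19. ]
[ 515.7 -500.4   19. ]
[ 540.4 -328.6   19. ]
[-0.44186129 -0.18510599 -6.22783579] [621.08590007  51.58338671 275.69725829]
```

Call:
carry_out([
  [2, -15, 0],
  [4, -30, 0],
  [4, -33, 0],
  [4, -33, 0],
  [4, -33, 0],
  [4, -33, 0],
  [4, -33, 0],
  [4, -33, 0],
  [4, -33, 0],
  [4, -33, 0],
  [4, -33, 0],
  [4, -33, 0],
  [4, -33, 0],
  [4, -33, 0],
  [2, -22, 0],
  [0, -10, 0],
  [0, 0, 0],
  [0, 0, 0],
  [0, 0, 0],
  [0, 0, 0],
], grip=[0, 0, 0, 0, 0, 0, 0, 0, 0, 0, 0, 0, 0, 0, 0, 0, 0, 0, 0, 0], spin=[0, 0, 0, 0, 0, 0, 0, 0, 0, 0, 0, 0, 0, 0, 0, 0, -0.1, -0.1, 0, 0])

```text
t: 6.6
position: [442.9, -389.7, 275.9]
eef_rot: [-0.0, 0.034, 0.999, 0.0]
force: [0.2, 0.4, -4.7]
width: 0.452
finger_force: 61.5
```

Run:
```python
from h import *
g=snap('wrist','w2');s=sense();print(s['position'],s['eef_rot'],s['t'])
```

```text
[ 442.99868093 -389.70699474  276.04225272] [-1.69425356e-04  3.41036815e-02  9.99418265e-01  2.06020685e-04] 6.65
```

View pics/w2.png

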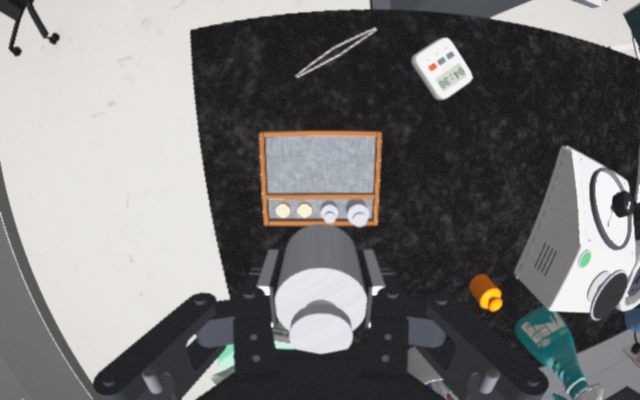

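The weight hangs upright in the fingers at (320,290). The tray's front compartment spans about (266–377, 137–195).

Run:
```python
from h import *
g=load('w2')
c=[onz(g,*p,12,True) for p in((265,138),(376.5,137),(373.5,195),(267,195))];print(np.round(c,1),np.mean(c,0))
print('weight',onz(g,320,345,276+59,True))
```

```text
[[ 401.  -460.3   12. ]
 [ 409.6 -313.2   12. ]
 [ 489.6 -319.4   12. ]
 [ 479.6 -466.2   12. ]] [ 444.94726317 -389.77302627   12.        ]
weight [ 443.72666325 -389.49106428  335.        ]
```

Call:
carry_out([
  [0, 0, 20],
  [0, 0, 40],
  [0, 0, 40],
  [0, 0, 40],
  [0, 0, 40],
  [0, 0, 30],
  [0, 0, 20],
  [0, 0, 13],
  [0, 0, 5],
  [0, 0, 3],
  [0, 0, 3],
  [0, 0, 2],
  [0, 0, 0],
], grip=[0, 0, 0, 0, 0, 0, 0, 0, 0, 0, 0, 0, 0], spin=[0, 0, 0, 0, 0, 0, 0, 0, 0, 0, 0, 0, 0])

```text
t: 7.95
position: [443.2, -390.2, 20.5]
eef_rot: [0.0, 0.033, 0.999, -0.0]
force: [-0.1, -0.3, -5.4]
width: 0.457
finger_force: 61.4
```

Call:
carry_out([
  [0, 0, 1],
  [0, 0, 1],
  [0, 0, 1],
  [0, 0, 0],
], grip=[0, 0, 0, 0], spin=[0, 0, 0, 0])

```text
t: 8.35
position: [443.2, -390.2, 17.7]
eef_rot: [0.0, 0.033, 0.999, -0.0]
force: [-0.6, 0.6, 2.0]
width: 0.453
finger_force: 62.0
```

Call:
carry_out([
  [0, 0, 0],
  [0, 0, 0],
  [0, 0, 0],
  [0, 0, 0],
  [0, 0, 0],
  [0, 0, 0],
  [0, 0, -10],
  [0, 0, -20],
  [0, 0, -40],
  [0, 0, -40],
  [0, 0, -40],
  [0, 0, -40],
  [0, 0, -40],
  [0, 0, 0],
  [0, 0, 0],
], grip=[55, 65, 80, 100, 100, 100, 100, 100, 100, 100, 100, 100, 100, 100, 100], spin=[0, 0, 0, 0, 0, 0, 0, 0, 0, 0, 0, 0, 0, 0, 0])

```text
t: 9.85
position: [443.2, -390.3, 248.5]
eef_rot: [0.001, 0.033, 0.999, -0.001]
force: [-0.2, 0.8, -0.6]
width: 0.995
finger_force: 0.0
```

Run:
```python
from h import *
snap('wrist','w3');g=snap('top','t3');sd=snap('side','s3');s=sense();print(s['position'],s['force'])
a=cv2.imread('pics/w3.png')[100:330,200:440]
t=cv2.imread('pics/t3.png')[150:215,200:275]
c=np.zeros((520,800,3),np.uint8);c[:345,:360]=cv2.resize(a,(360,345));c[:381,360:800]=cv2.resize(t,(440,381),interpolation=2)
cv2.imwrite('pics/c3.png',c)
```

```text
[ 442.71978842 -389.66213312  246.38506053] [ 0.92496206 -0.28402099 -0.58485995]
```

View pics/c3.png

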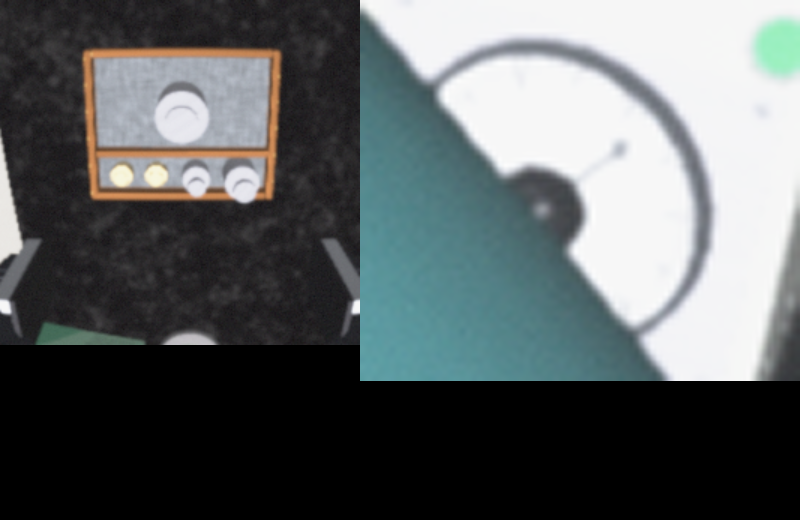

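The weight stands upright in the front compartment. In the top crop the peak-hand diamond is at crop (620,150), about 3 rad from zero. Next is the knob.

Call:
carry_out([
  [-1.6, 20, 0],
  [-1.6, 36, 0],
  [-1.6, 36, 0],
  [-1.6, 36, 0],
  [-1.6, 36, 0],
  [-1.6, 36, 0],
  [-1.6, 36, 0],
  [-1.6, 36, 0],
  [-1.6, 36, 0],
  [-1.6, 36, 0],
  [-1.6, 36, 0],
  [-1.6, 36, 0],
  [-1.6, 36, 0],
  [-1.6, 30.5, 0],
  [0, 0, 0],
  [0, 0, 0],
  [0, 0, 0],
  [0, 0, 0],
  [0, 0, 0],
  [0, 0, 0],
], grip=[100, 100, 100, 100, 100, 100, 100, 100, 100, 100, 90, 80, 70, 70, 70, 70, 70, 70, 70, 70], spin=[0, 0, 0, 0, 0, 0, 0, 0, 0, 0, 0, 0, 0, 0, 0.145, 0.145, 0.145, 0.145, 0, 0])

```text
t: 12.0
position: [496.9, 89.9, 246.7]
eef_rot: [-0.001, 0.315, 0.949, -0.0]
force: [0.3, 1.2, 0.4]
width: 0.699
finger_force: 0.0
```

Run:
```python
from h import *
g=snap('wrist','w4');s=sense();print(s['position'],s['eef_rot'],s['t'],s['force'],s['width'])
```

```text
[496.91899777  89.87744736 246.85088517] [-4.36278337e-04  3.15388666e-01  9.48962476e-01 -1.36724317e-04] 12.05 [ 0.57173348 -0.6002604   0.45083545] 0.7015449271770363
```

View pics/w4.png

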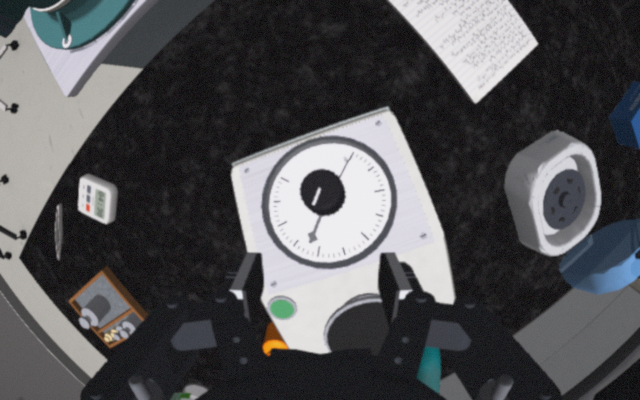

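The wrist view shows the knob at (322,192), the peak-hand diamond at (313,238) and the live hand at its zero pointing to (352,153).

```bash
cat >> h.py <<'E'
A=-.298;C,SN=np.cos(np.radians(35)),np.sin(np.radians(35))
EX=np.array([np.cos(A),np.sin(A),0]);EY=np.array([-np.sin(A),np.cos(A),0]);N=np.array([0,0,C])-SN*EX;DX=C*EX+np.array([0,0,SN])
D=np.array([517.,84,88])
def dialang(g,u,v,h,fish=True):
    o,d=ray(g,u,v,fish);p=o+d*((D+h*N-o)@N)/(d@N)-D-h*N
    x,y=p@DX,p@EY; return x.round(1),y.round(1),(np.arctan2(-y,x)+np.radians(135))%(2*np.pi)
E
python3 - <<'E'
from h import *
g=load('w4');print(onz(g,322,192,123.6,True),D+43.5*N)
print(dialang(g,313,238,6),dialang(g,352,153,4),dialang(g,322,192,43.5),dialang(g,329,203,12))
E
```

```text
[494.92255821  93.07687613 123.6       ] [493.14910618  91.32571197 123.63311393]
(np.float64(30.4), np.float64(-23.3), np.float64(3.0097541204339016)) (np.float64(-43.3), np.float64(40.8), np.float64(6.253953424126205)) (np.float64(1.2), np.float64(2.3), np.float64(1.2725720623075558)) (np.float64(3.2), np.float64(2.6), np.float64(1.6705098878435778))
```

Call:
carry_out([
  [0, 2, 20],
  [0, 0, 30],
  [0, 0, 30],
  [0, 0, 25],
  [0, 0, 15],
  [0, 0, 10],
  [0, 0, 7],
  [0, 0, 0],
  [0, 0, 0],
], grip=[70, 70, 70, 70, 70, 70, 70, 70, 70], spin=[0, 0, 0, 0, 0, 0, 0, 0, 0])

```text
t: 12.95
position: [498.7, 91.5, 110.8]
eef_rot: [0.0, 0.317, 0.948, 0.0]
force: [-0.2, 0.2, -0.3]
width: 0.698
finger_force: 0.0
```

Call:
carry_out([
  [0, 0, 0],
  [0, 0, 0],
  [0, 0, 0],
  [0, 0, 0],
  [0, 0, 0],
  [0, 0, 0],
], grip=[60, 50, 40, 40, 40, 40], spin=[0, 0, 0, 0, 0, 0])

```text
t: 13.55
position: [497.5, 90.6, 111.1]
eef_rot: [-0.0, 0.317, 0.948, -0.001]
force: [-9.9, -6.5, 17.1]
width: 0.438
finger_force: 57.8
```

Call:
carry_out([
  [0, 0, 0],
  [0, 0, 0],
  [0, 0, 0],
  [0, 0, 0],
  [0, 0, 0],
  [0, 0, 0],
  [0, 0, 0],
], grip=[40, 40, 40, 40, 40, 40, 40], spin=[-0.1, -0.1, -0.1, -0.1, -0.1, -0.1, 0])

```text
t: 14.25
position: [497.1, 91.2, 111.9]
eef_rot: [-0.0, 0.021, 1.0, -0.001]
force: [-16.7, -1.0, 32.9]
width: 0.427
finger_force: 68.1
```

Run:
```python
from h import *
g=snap('wrist','w5');s=sense();print(s['position'],s['eef_rot'],s['t'],s['force'],s['torque'],s['width'])
cv2.imwrite('pics/c5.png',cv2.resize(cv2.imread('pics/w5.png')[60:400,160:480],(640,600)))
```

```text
[497.08859863  91.21205213 111.85564849] [-3.63230764e-04  2.25988517e-02  9.99744395e-01 -5.51887225e-04] 14.3 [-17.39007852  -1.64521418  32.97550897] [-1.04629493  3.62809648 -0.55433157] 0.4271068896683815
```

View pics/c5.png

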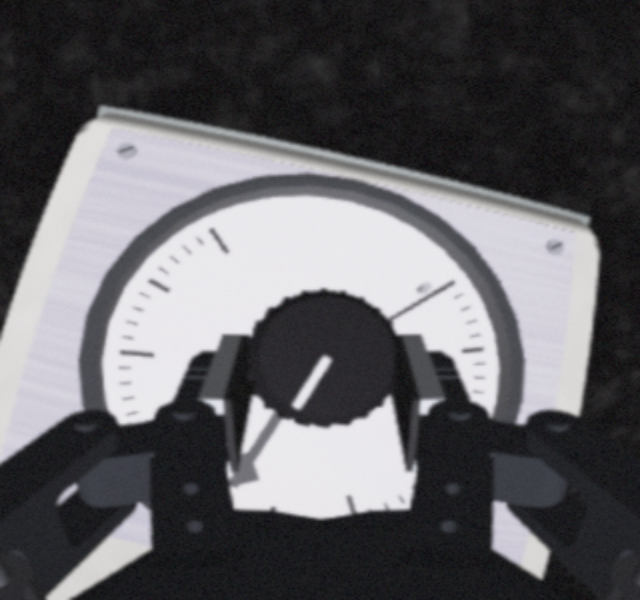

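The hand is still well short of zero, with the diamond at crop (243,468) and the knob gripped between both pads.

Run:
```python
from h import *
g=load('w5');f=lambda x,y:(160+x/2,60+y*340/600)
D[:]=[518.5,86,88]
for p,h in(((243,468),6),((452,285),4),((298,408),43.5),((327,360),43.5)): print(dialang(g,*f(*p),h))
g=load('w4');print(dialang(g,313,238,6))
```

```text
(np.float64(34.2), np.float64(-12.6), np.float64(2.7107149874076395))
(np.float64(-44.2), np.float64(39.3), np.float64(6.2246316262044505))
(np.float64(10.9), np.float64(-5.1), np.float64(2.7919866691913784))
(np.float64(-3.6), np.float64(-1.0), np.float64(5.228784074231394))
(np.float64(29.6), np.float64(-25.7), np.float64(3.0715268382643948))
```

Call:
carry_out([
  [0, 0, 0],
  [0, 0, 0],
  [0, 0, 0],
  [0, 0, 0],
  [0, 0, 0],
  [0, 0, 0],
  [0, 0, 0],
  [0, 0, 0],
  [0, 0, 0],
  [0, 0, 0],
  [0, 0, 0],
  [0, 0, 0],
  [0, 0, 0],
  [0, 0, 0],
  [0, 0, 0],
  [0, 0, 0],
  [0, 0, 0],
  [0, 0, 0],
  [0, 0, 0],
  [0, 0, 0],
], grip=[40, 40, 60, 60, 60, 60, 60, 60, 60, 60, 40, 40, 40, 40, 40, 40, 40, 40, 40, 40], spin=[-0.145, 0, 0, 0, 0.145, 0.145, 0.145, 0.145, 0.145, 0.145, 0, 0, 0, -0.145, -0.145, -0.145, -0.145, -0.145, -0.145, 0])

```text
t: 16.3
position: [496.7, 91.2, 112.1]
eef_rot: [-0.001, -0.054, 0.999, -0.0]
force: [-22.7, -0.3, 43.5]
width: 0.43
finger_force: 66.6
```

```bash
cat >> h.py <<'E'
D[:]=[518.5,86,88]
def line(f):
    "white line on the knob top: angle from the white pixels inside the knob's disc"
    g=load(f);im=cv2.cvtColor(g['frame'],cv2.COLOR_RGB2GRAY)
    P=[]
    for v in range(400):
        for u in range(230,420):
            if im[v,u]>110:
                x,y,_=dialang(g,u,v,43.5)
                if np.hypot(x,y)<15.5: P.append((x,y))
    P=np.array(P); m=P.mean(0);w,V=np.linalg.eigh(np.cov(P.T));d=V[:,1]
    if d@m<0:d=-d
    return len(P),m,w.round(1),(np.arctan2(-d[1],d[0])+np.radians(135))%(2*np.pi)
E
python3 - <<'E'
from h import *
snap('wrist','w6');s=sense();print(s['position'],s['eef_rot'],s['t'],s['force'],s['width'])
for f in('w4','w5','w6'): print(line(f))
E
```

```text
[496.71458781  91.25874993 112.07013276] [-6.27728665e-04 -5.23526231e-02  9.98628357e-01 -4.61156504e-04] 16.35 [-23.09338974  -0.09513774  42.74205366] 0.4285415079975032
(78, array([ 2.32820513, -6.2974359 ]), array([ 1.2, 23.5]), np.float64(3.0026231868659234))
(296, array([ 6.12195946, -0.76317568]), array([18.8, 43.9]), np.float64(1.7604492081029985))
(295, array([5.55389831, 3.66644068]), array([ 7.6, 39.2]), np.float64(1.857851837004657))
```

Call:
carry_out([
  [0, 0, 0],
  [0, 0, 0],
  [0, 0, 0],
  [0, 0, 0],
  [0, 0, 0],
  [0, 0, 0],
  [0, 0, 0],
  [0, 0, 0],
  [0, 0, 0],
  [0, 0, 0],
  [0, 0, 0],
  [0, 0, -0.4],
  [0, 0, -0.4],
  [0, 0, -0.4],
  [0, 0, -0.4],
  [0, 0, -0.4],
  [0, 0, 0],
  [0, 0, 0],
], grip=[60, 60, 60, 60, 60, 60, 60, 60, 40, 40, 40, 40, 40, 40, 40, 40, 40, 40], spin=[0, 0, 0.145, 0.145, 0.145, 0.145, 0.145, 0.145, 0, 0, 0, -0.145, -0.145, -0.145, -0.145, -0.145, -0.145, 0])

```text
t: 18.15
position: [498.0, 91.1, 113.0]
eef_rot: [-0.0, -0.055, 0.998, -0.001]
force: [-8.6, -0.0, 17.4]
width: 0.432
finger_force: 65.8
```

```bash
cat >> h.py <<'E'
def line(f):
    g=load(f);im=cv2.cvtColor(g['frame'],cv2.COLOR_RGB2GRAY)
    k=np.zeros_like(im)
    for v in range(400):
        for u in range(230,420):
            if im[v,u]>100:
                x,y,_=dialang(g,u,v,43.5); k[v,u]=255*(np.hypot(x,y)<16)
    n,L,st,c=cv2.connectedComponentsWithStats(k);out=[]
    for i in range(1,n):
        if st[i,4]<20: continue
        P=np.array([dialang(g,u,v,43.5)[:2] for v,u in np.argwhere(L==i)]);m=P.mean(0);w,V=np.linalg.eigh(np.cov(P.T));d=V[:,1]
        if d@m<0:d=-d
        out.append((len(P),m.round(1),w.round(1),round((np.arctan2(-d[1],d[0])+np.radians(135))%(2*np.pi),2)))
    return out
E
python3 - <<'E'
from h import *
snap('wrist','w7');s=sense();print(s['position'],s['eef_rot'],s['t'],s['force'],s['width'])
for f in('w5','w6','w7'): print(line(f))
E
```

```text
[498.01767481  91.06636225 113.00599623] [-4.36252839e-05 -5.30788615e-02  9.98590120e-01 -6.36532755e-04] 18.2 [-7.98364597 -0.82848608 17.76182117] 0.42081164465413634
[(217, array([ 3.1, -3.6]), array([ 0.8, 22.4]), np.float64(2.64)), (166, array([12.3,  5.9]), array([ 2.2, 42.7]), np.float64(3.48))]
[(216, array([3. , 1.8]), array([ 0.9, 21.8]), np.float64(1.98)), (135, array([11.8,  7.9]), array([ 0.9, 26.8]), np.float64(3.31))]
[(207, array([0.4, 5.2]), array([ 0.8, 22.5]), np.float64(1.48)), (134, array([11.8,  7.4]), array([ 1.3, 35.2]), np.float64(3.37))]
```

Call:
carry_out([
  [0, 0, 0],
  [0, 0, 2],
  [0, 0, 0],
  [0, 0, 0],
  [0, 0, 0],
  [0, 0, 0],
  [0, 0, 0],
  [0, 0, 0],
  [0, 0, 0],
  [0, 0, 0],
  [0, 0, 0],
  [0, 0, -0.4],
  [0, 0, -0.4],
  [0, 0, -0.4],
  [0, 0, -0.4],
  [0, 0, -0.4],
  [0, 0, 0],
  [0, 0, 0],
], grip=[60, 60, 60, 60, 60, 60, 60, 60, 40, 40, 40, 40, 40, 40, 40, 40, 40, 40], spin=[0, 0, 0.145, 0.145, 0.145, 0.145, 0.145, 0.145, 0, 0, 0, -0.145, -0.145, -0.145, -0.145, -0.145, -0.145, 0])

```text
t: 20.0
position: [496.6, 92.0, 113.6]
eef_rot: [-0.001, -0.056, 0.998, 0.001]
force: [-22.9, 1.9, 42.1]
width: 0.419
finger_force: 56.4
```

Call:
carry_out([
  [0, 0, 0],
  [0, 0, 2],
  [0, 0, 0],
  [0, 0, 0],
  [0, 0, 0],
  [0, 0, 0],
  [0, 0, 0],
  [0, 0, 0],
  [0, 0, 0],
  [0, 0, 0],
  [0, 0, 0],
  [0, 0, -0.4],
  [0, 0, -0.4],
  [0, 0, -0.4],
  [0, 0, -0.4],
  [0, 0, -0.4],
  [0, 0, 0],
  [0, 0, 0],
], grip=[60, 60, 60, 60, 60, 60, 60, 60, 40, 40, 40, 40, 40, 40, 40, 40, 40, 40], spin=[0, 0, 0.145, 0.145, 0.145, 0.145, 0.145, 0.145, 0, 0, 0, -0.145, -0.145, -0.145, -0.145, -0.145, -0.145, 0])

```text
t: 21.8
position: [496.6, 92.0, 113.4]
eef_rot: [-0.001, -0.056, 0.998, 0.001]
force: [-21.7, 2.3, 40.1]
width: 0.424
finger_force: 56.2
```

Run:
```python
from h import *
snap('wrist','w8');s=sense();print(s['position'],s['eef_rot'],s['t'],s['force'],s['torque'],s['width'])
for f in('w8',): print(line(f))
```

```text
[496.61807643  92.04528318 113.43352727] [-9.32394698e-04 -5.43893344e-02  9.98519157e-01  6.51800197e-04] 21.85 [-20.64191503   2.3392823   39.99260721] [0.92489348 4.29599127 0.31194973] 0.4281670697812893
[(169, array([-7.8,  5.4]), array([ 0.8, 16.4]), np.float64(0.38)), (147, array([11.9,  7.3]), array([ 1.5, 35.5]), np.float64(3.37))]
```

Call:
carry_out([
  [0, 0, 0],
  [0, 0, 0],
  [0, 0, 0],
  [0, 0, 0],
  [0, 0, 0],
  [0, 0, 0],
  [0, 0, 0],
  [0, 0, 0],
  [0, 0, 0],
  [0, 0, 0],
  [0, 0, 0],
  [0, 0, -0.4],
  [0, 0, -0.4],
  [0, 0, -0.4],
  [0, 0, -0.4],
  [0, 0, -0.4],
  [0, 0, 0],
  [0, 0, 0],
], grip=[60, 60, 60, 60, 60, 60, 60, 60, 40, 40, 40, 40, 40, 40, 40, 40, 40, 40], spin=[0, 0, 0.145, 0.145, 0.145, 0.145, 0.145, 0.145, 0, 0, 0, -0.145, -0.145, -0.145, -0.145, -0.12, 0, 0])

```text
t: 23.65
position: [499.6, 90.8, 116.2]
eef_rot: [0.002, 0.031, 1.0, -0.001]
force: [-2.4, -4.1, 29.0]
width: 0.409
finger_force: 42.9
```

Run:
```python
from h import *
snap('wrist','w9');s=sense();print(s['position'],s['eef_rot'],s['t'],s['force'],s['torque'],s['width'])
for f in('w9',): print(line(f))
```

```text
[500.06210956  90.81896238 116.25728341] [ 2.31051543e-03  3.17870329e-02  9.99491636e-01 -8.45756867e-04] 23.7 [-1.57861749 -3.49529503 29.48806628] [-1.45160734  0.43607655 -0.42670465] 0.4089727781373246
[(154, array([-9.3,  3.7]), array([ 0.8, 13.4]), np.float64(0.06)), (121, array([12.7,  6.4]), array([ 0.9, 28.6]), np.float64(0.32))]
```

Call:
carry_out([
  [0, 0, 0],
  [0, 0, 0],
  [0, 0, 0],
  [0, 0, -10],
  [0, 0, -30],
  [0, 0, -40],
  [0, 0, -40],
  [0, 0, -20],
  [0, 0, 0],
  [0, 0, 0],
], grip=[50, 60, 70, 70, 70, 70, 70, 70, 70, 70], spin=[0, 0, 0, 0, 0, 0, 0, 0, 0, 0])

```text
t: 24.7
position: [498.4, 91.5, 254.3]
eef_rot: [0.0, 0.035, 0.999, 0.0]
force: [0.2, -0.4, -0.8]
width: 0.702
finger_force: 0.0
```

Run:
```python
from h import *
snap('wrist','w10');s=sense();print(s['position'],s['eef_rot'],s['t'])
print(line('w10'))
cv2.imwrite('pics/c10.png',cv2.resize(cv2.imread('pics/w10.png')[110:300,230:430],(630,599),interpolation=2))
```

```text
[498.0387707   91.49248145 253.65859373] [-4.99357350e-04  3.50627275e-02  9.99384988e-01 -3.18536087e-05] 24.75
[(57, array([-9. ,  3.4]), array([ 1.4, 13.8]), np.float64(0.05))]
```

View pics/c10.png

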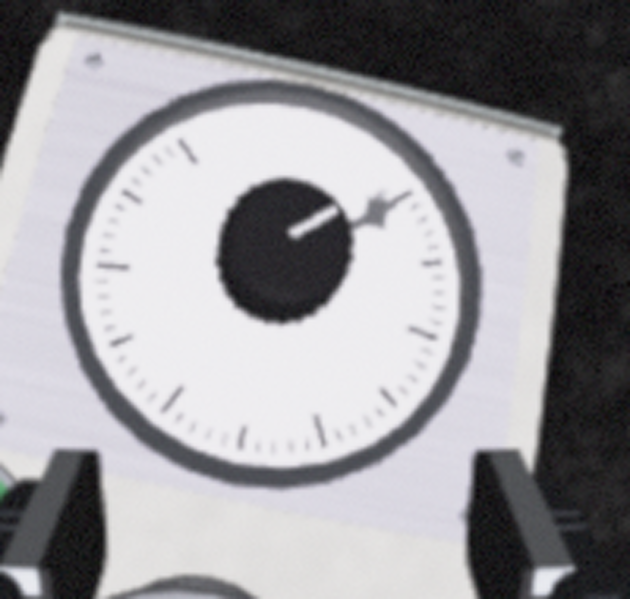

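The peak hand's diamond at crop (378,212) lies over the live hand at the zero mark (405,195), with the stop pin beside it at about (372,198). I'll check the residual angle numerically.

Run:
```python
from h import *
g=load('w10');f=lambda x,y:(230+x*200/630,110+y*190/599)
e=f(271,283)
# recentre on bezel and symmetric scale: ends of scale at 0 and 270deg
for n,p,h in(('diamond',(378,212),6),('zero mark',(405,195),4),('end mark',(188,151),4),('mid mark ',(320,430),4),('mid2',(243,436),4)): 
    print(n,dialang(g,*f(*p),h))
im=g['frame'];c=cv2.cvtColor(im,cv2.COLOR_RGB2GRAY)[160:190,330:368];print(c[::1,::1][8:28,4:34])
```

```text
diamond (np.float64(-33.6), np.float64(29.5), np.float64(6.218438278842889))
zero mark (np.float64(-43.1), np.float64(38.2), np.float64(6.223869383215627))
end mark (np.float64(-40.9), np.float64(-38.1), np.float64(4.748061723897978))
mid mark  (np.float64(43.2), np.float64(23.5), np.float64(1.85834618404157))
mid2 (np.float64(50.1), np.float64(-0.3), np.float64(2.361814562973629))
[[237 237 237 237 238 238 237 238 237 237 237 238 237 238 237 238 236 236
  237 237 237 238 238 238 237 235 235 236 234 220]
 [234 237 237 237 237 237 237 237 237 237 236 238 237 238 237 235 232 231
  233 235 237 238 237 236 234 231 229 235 237 231]
 [220 229 235 236 237 237 237 237 238 238 238 237 237 236 235 229 221 218
  225 232 235 236 235 230 222 206 208 229 236 234]
 [168 207 227 235 237 237 237 237 238 238 238 236 234 231 226 213 199 208
  220 231 233 230 222 202 171 167 190 224 234 236]
 [ 98 143 197 229 237 237 238 237 237 238 237 235 223 212 202 184 179 194
  216 227 221 197 175 160 171 200 221 232 236 237]
 [ 51  98 156 212 233 237 238 237 237 237 237 233 214 177 160 149 153 165
  186 197 181 15
[... 1085 characters left out ...]
229 227 224 218 205 206
  222 236 237 238 238 238 238 238 237 237 235 236]
 [ 40  43  44  36  41  39  64 118 185 225 233 235 237 235 235 234 233 232
  234 236 237 237 237 238 238 237 237 237 237 236]
 [ 40  39  40  39  41  36  60 114 186 230 236 237 238 237 238 237 237 237
  237 237 237 238 237 238 237 237 237 237 237 236]
 [ 41  40  34  41  38  38  47 100 173 229 237 237 237 237 237 237 237 238
  238 238 238 238 237 238 238 237 238 237 238 237]
 [ 38  43  40  44  34  41  46  91 169 229 238 237 238 237 237 237 238 236
  237 238 238 237 236 238 238 238 236 237 238 237]
 [ 41  39  44  42  42  38  54 105 179 230 237 237 238 237 238 237 237 238
  236 237 237 237 237 237 237 237 237 237 237 238]]
```

```bash
python3 -c "
from plant import hand_in
print(hand_in())"
```

```text
the job is handed in; nothing more can be done
None
```

The 500 g weight stands upright in the tray's front compartment, the peak hand reads within about 0.01 rad of the zero mark after release, the timer and forceps were not touched, and the job was handed in at about 25 s.

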